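Re-tension the chain of a cordless chainsaw

TASK

The chainsaw lies on its side with the chain brake on and the chain slack. First push the front hand guard back towards the front handle until it has snapped fully back (brake off), then turn the tensioning knob on the sprocket cover clockwise until its slip clutch clicks, and stop there: one to three clicks, no more. Do not force the guard, do not disturb the other things on the bench, and let go of the saw at the end.

Things in the scene. Friction and masses are not known exactly. Their poses are not given: they have to be found in the camera images.
- saw: cordless chainsaw lying still on its left side, sprocket cover up; it cannot move. Origin on the bench below the tensioning knob's axis. +y: forward along the guide bar; -x: the saw's top side (battery, front handle, hand guard); z: up. In this frame it fills y -302 to 460 mm, x -182 to 75 mm; nothing but the knob stands higher than 185 mm
- knob_grip (a point): on the knob's axis, middle of the top edge of its grip, 219.5 mm above the bench. The black knob: ribbed disc 74 mm across, its top 194.5 mm above the bench, with an upright grip bar across it 62 mm long (point's x axis, turns with the knob), 14 mm thick (y), 25 mm high. It turns but never rises or sinks. (The smaller cap, 40 mm across, near the battery is the oil cap.)
- knob_axis (a point): point on the knob's axis, 187 mm above the bench. Clockwise, knob and tensioner screw turn together with little resistance until the chain is tight (after 0.7 to 2.6 rad, different each time). Then the screw stops dead; at about 0.7 N m on the knob the clutch jumps a tooth: the torque breaks away to almost nothing and the knob drops into the next notch
- knob (a joint): slip of the clutch: angle of the knob clockwise relative to the tensioner screw (rad), 0 at the start. One click every 0.349 rad (20 degrees); let go, the knob settles in a notch, that is at whole clicks
- bar (a joint): position of the guide bar along the saw's forward direction (m): 0 with the chain tight, negative when slack; the bar moves out 1.2 mm for each rad of the screw
- guard (a joint): angle of the front hand guard, the brake lever (rad): 0 leaning forward, brake on; 0.45 fully back at its stop, brake off. It toggles: it resists with up to about 13 N at its face until the middle of the travel, then snaps over, and stays at either end
- guard_hinge (a point): point on the guard's upright hinge axis, 150 mm above the bench; the guard turns about it counter-clockwise seen from above as it goes back
- guard_face (a point): middle of the guard's front face, 150 mm above the bench, 93 mm from the hinge; moves with it. The guard is an upright black plate 64 mm wide, 9 mm thick, 42 to 184 mm above the bench, before the front handle. Push its front face (square to the line from the hinge to here, looking forward, +y of the saw) back towards the handle; 90 mm in front of it are free down to the bench
- oil: loose grey oil bottle, 62 mm across, 165 mm tall, standing near the guide bar; origin at its base
- scrench: loose steel T-shaped bar spanner, 140 mm long, 17 mm high, lying on the bench; origin under its middle
- sprocket: loose spare chain sprocket, 48 mm across, 18 mm high; origin under its middle
- driver: loose screwdriver with a black handle lying on the bench behind the saw; origin under its middle
- battery: loose spare battery pack 75 x 115 x 59 mm on the bench; origin under its middle
- tape: loose roll of tape, 84 mm across, 24 mm high; origin under its middle
- mug: loose white mug, 80 mm across, 92 mm tall; origin at its base

How it is judged:
On the way, in this order (a step that is already met when the one before it is completed fails the run):
1. the hand guard is fully back: brake released (value of joint guard above 0.38 rad), for 0.2 s.
2. the knob's clutch has clicked with the chain tight and the brake off (value of joint knob above 0.3 rad and value of joint bar above -0.0005 m and value of joint guard above 0.38 rad), for 0.2 s.
At the end, for the whole second after the job is handed in: The hand guard is fully back (at least 0.38 of 0.45 rad), the chain is tight (bar within 0.5 mm of its tight position) and the knob rests one to three clicks past tight (clutch slip 0.30 to 1.2 rad) (all of step 2 and value of joint knob below 1.2 rad and velocity of joint knob between -0.05 and 0.05 rad/s); the robot touches nothing.
It fails at once if the clutch was run on past three clicks (value of joint knob above 1.25 rad).
It fails at once if the hand guard was forced: pushed with more than 45 N (contact force between the arm and guard above 45 N).
It fails at once if a bystander was moved by more than 40 mm (distance of any of oil, scrench, sprocket, driver, battery, tape, mug from where it was at the start of the episode above 0.04 m).
It also fails if it takes over 72 s, if anything falls off the work surface, if the arm or the gripper's body presses on something with over 40 N, if the wrist force passes 120 N, or if a joint passes its speed limit or range.

ROBOT

A 6-joint arm with a two-finger parallel gripper is mounted at the origin on the work surface. World frame = base frame: x ahead of the robot, y to its left, z up, the work surface at z = 0. Lengths are in m, angles in rad, forces in N, time in s.
With the tool pointing down it reaches from about 0.15 to 0.775 m from the base axis. Payload 6.1 kg.
Tool frame: the origin (TCP) lies midway between the tips of the shut fingers; the grasp point (between the pads) lies 19 mm behind it; z points along the fingers, y is the line along which they close (so a half turn about z gives the same grasp; the last joint's range is limited). The gripper opens to 85 mm and grips with 20 to 120 N. Pads are 22 mm wide; open, the fingers measure 114 mm over their backs; the gripper's body (76 mm by 85 mm) begins 54 mm behind the grasp point. The pads swing forward as they close: fully open they stand 13 mm farther back than shut.
Start: joints at [1.208, 0.126, -0.04, 1.405, 0, 1.571], TCP at [0.186, 0.491, 0.231] pointing down, gripper open.
Joint ranges: [-2.72, 2.72], [-0.95, 1.95], [-1.27, 1.35], [-1.78, 2.02], [-1.46, 1.47], [-3.14, 3.14]. Speed limits (rad/s): [2.39, 2.39, 3.01, 3.14, 3.14, 3.14].

INTERFACE

Orientations are given as a unit quaternion [x, y, z, w].
In Python, from rig import readout, read_camera, camera_info, arm gives the robot as it stands. The module is installed in compiled form; this text tells all that it offers.
- The arm moves only by the tool step_arm, never from a script. Its argument "motion" is a list of rows, each an object with "fingers": the closure, from -1 (fully open) to 1 (shut); "offset": the shift along the tool's x, y, z in units of 25 mm (1.0 is 25 mm), a list of three; "rot": the turn, a rotation vector about the tool's x, y, z in units of 5 degrees (1.0 is 5 degrees), a list of three. In form: [{"fingers": fingers, "offset": [tx, ty, tz], "rot": [rx, ry, rz]}, ...]. A call has 1 to 12 rows; each row shifts and turns the commanded pose from where the row before left it, along the tool's axes as they then stand; what a row does not reach is not made up. A row lasts 1/12 s, in which the tool goes at most 41.7 mm and 7.16 degrees, less where a joint would pass 70% of its speed; a pose out of reach is approached as far as the arm can. A call is refused whole if a number of a shift passes 1 or a number of a turn 1, either way. A call with a gripper value outside its range is refused whole. The fingers move at their own pace and stop on an object; "squeeze" is the grip in N (left out, the last holds). Time passes only in rows, so rows that do not move let the fingers close. It gives the time, the measured TCP pose, the force, the opening and the grip force at its end, in the units of the state.
- readout.read_state(): the state, without advancing time (a new reading comes with each control period).
- read_camera(name): name is "scene" or "top" or "wrist"; returns the picture (480x640x3 uint8, blue, green, red); there is no depth.
- camera_info(name): a dict with "fx", "fy", "cx", "cy" (pixels), "rvec" (rotation vector, rad) and "tvec" (3), from world to camera coordinates, as OpenCV has them. Camera axes: x right, y down, z forward; pixel columns grow to the right and rows downward; lengths in m; the calibration is good to about 2 mm. The wrist camera is an equidistant fisheye: a pixel r from the principal point sees the ray r / f radians off the axis. A picture is of the moment at which its call begins: read the wrist's pose just before it. camera_info takes no time and is no camera call; for the wrist camera it gives the pose at the moment of the call.
- arm.hand_in(): hands the job in; it is judged then, once.
The state is a dict: "clock": time; "joint_pos": joint angles; "joint_velocities": joint speeds; "tau": joint torques, N m; "tcp_pos": TCP position; "tcp_rot": TCP orientation; "wrist_force": force on the tool from outside, world axes, zero at the start; "ft_torque": the same for the moment, N m; "finger_gap": opening from 0.0 (shut) to 1.0 (fully open); "finger_force": force on a finger pad.
Only numpy, scipy, OpenCV 4.12 (cv2) and the standard library are available. Lean on these libraries where they do the work, as an engineer would, in place of code of your own. Each camera call takes 0.05 s, during which the arm holds its last target. There are 200 camera calls.

## Working session

There is one attempt and no reset: what is moved stays moved. The work goes in short steps, Python scripts to look and compute and a tool call to move; the robot and the scene stay as the last step left them, time stands still between calls to the robot, and variables do not carry over. Pictures are saved under pics/ and viewed, at most 10 in all, crops included, and the job is handed in when it is done.

Besides the shell and the picture viewer there is one more tool, called as a command line: name --argument value ..., lists and objects as JSON in quotes. step_arm: Moves the arm, as the interface text tells. Its arguments: {"type":"object","properties":{"motion":{"type":"array","items":{"type":"object","properties":{"fingers":{"type":"number"},"offset":{"type":"array","items":{"type":"number"}},"rot":{"type":"array","items":{"type":"number"}}}}},"squeeze":{"type":"number"}},"required":["motion"]}

```bash
mkdir -p pics
cat > h.py <<'E'
import numpy as np, cv2
from rig import readout, read_camera, camera_info
from scipy.spatial.transform import Rotation as R
def ray(ci,u,v):
    Rm=cv2.Rodrigues(np.array(ci["rvec"],float))[0]; t=np.array(ci["tvec"],float)
    d=Rm.T@np.array([(u-ci["cx"])/ci["fx"],(v-ci["cy"])/ci["fy"],1]); return -Rm.T@t,d
def onz(ci,u,v,z):
    o,d=ray(ci,u,v); return o+d*(z-o[2])/d[2]
def tri(c1,p1,c2,p2):
    o1,d1=ray(c1,*p1);o2,d2=ray(c2,*p2)
    s=np.linalg.lstsq(np.c_[d1,-d2],o2-o1,rcond=None)[0]
    a,b=o1+s[0]*d1,o2+s[1]*d2
    return (a+b)/2,np.linalg.norm(a-b)
def proj(ci,P): return cv2.projectPoints(np.array(P,float).reshape(-1,1,3),np.array(ci["rvec"],float),np.array(ci["tvec"],float),np.array([[ci["fx"],0,ci["cx"]],[0,ci["fy"],ci["cy"]],[0,0,1]]),None)[0].reshape(-1,2)
E
python3 - <<'E'
from h import *
for n in("scene","top"):
    im=read_camera(n);cv2.imwrite(f"pics/{n}0.png",im);ci=camera_info(n);print(n,ray(ci,320,240),ci["fx"])
print(readout.read_state())
E
```

```text
scene (array([1.23244099, 0.41171048, 1.201711  ]), array([-0.52910213, -0.26533055, -0.80601493])) 563.3227859407245
top (array([0.32957845, 0.06875196, 1.35128019]), array([ 0.17567298, -0.0139545 , -0.98442986])) 567.8166936085315
{'clock': 0.1, 'joint_pos': array([ 1.20800899e+00,  1.26334318e-01, -4.05126948e-02,  1.40539440e+00,
       -9.60046986e-06,  1.57080636e+00]), 'joint_velocities': array([ 0.00055454, -0.00138283,  0.00141541, -0.00097324, -0.00019462,
       -0.00013568]), 'tau': array([-1.32498430e-03, -4.36903489e+01,  3.53606629e+01,  1.36276029e-02,
       -1.71832930e-04,  2.68029822e-06]), 'tcp_pos': array([0.18618494, 0.4904836 , 0.23059606]), 'tcp_rot': array([ 1.80405434e-01,  9.83592069e-01, -7.11554607e-04, -1.25622039e-04]), 'wrist_force': array([ 0.3705197 , -1.13346201,  1.10065675]), 'ft_torque': array([-0.02077222, -0.02983847, -0.05416681]), 'finger_force': 0.0, 'finger_gap': 0.9993976260208236}
```

View pics/top0.png

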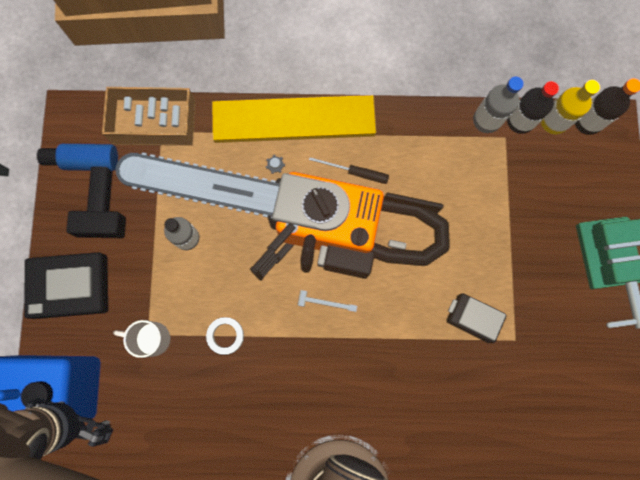

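View pics/scene0.png

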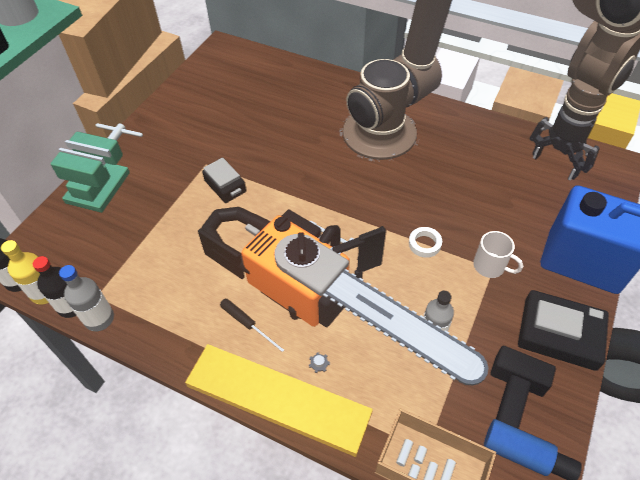

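The top view shows the knob near (320,204), the guard plate running from about (295,230) to (258,272), and the bar tip at (120,168). In the scene view the knob is near (300,248) and the guard near (370,250). I'll enlarge both areas.

Run:
```python
from h import *
a=cv2.imread("pics/top0.png")[165:285,240:400];b=cv2.imread("pics/scene0.png")[205:325,255:415]
a=cv2.resize(a,None,fx=2.5*2,fy=5,interpolation=cv2.INTER_CUBIC)
cv2.imwrite("pics/c1.png",a)
b=cv2.resize(b,None,fx=5,fy=5,interpolation=cv2.INTER_CUBIC);cv2.imwrite("pics/c2.png",b)
t=camera_info("top");s=camera_info("scene")
k=onz(t,320,204,.2195);print(k)
tip=onz(t,119,167,.1);print(tip)
P,e=tri(t,(320,203),s,(301,247));print(P,e)
```

```text
[0.60645439 0.05364938 0.2195    ]
[0.71536631 0.51303518 0.1       ]
[0.61228165 0.05375387 0.20391206] 0.000617241478444049
```

View pics/c1.png

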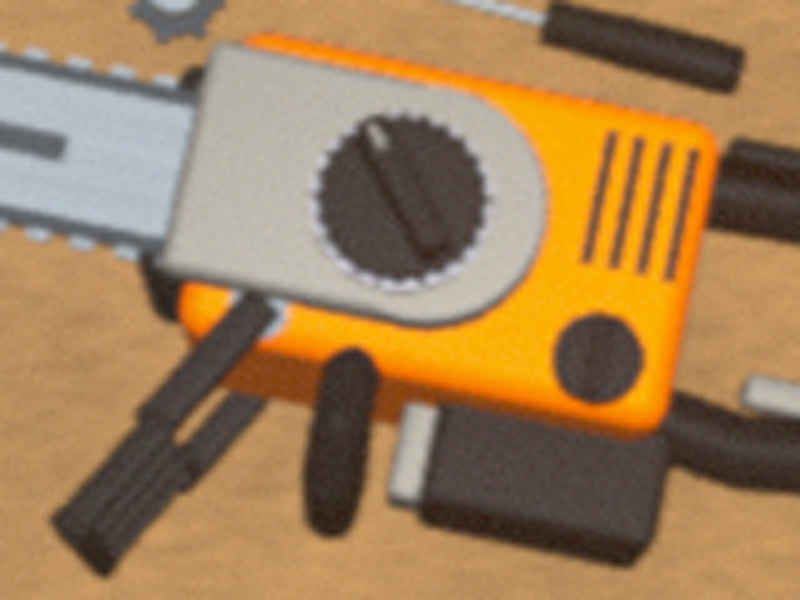

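View pics/c2.png

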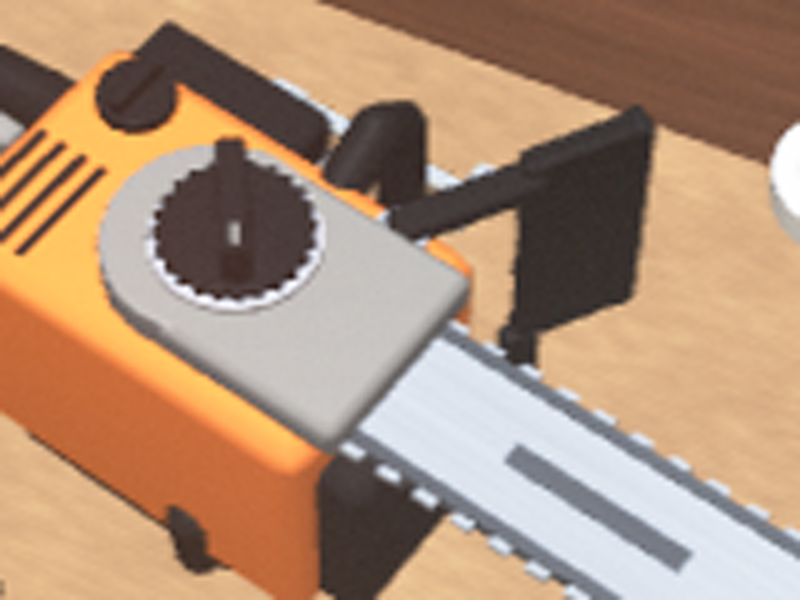

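```bash
cat > m.py <<'E'
from h import *
t=camera_info("top");s=camera_info("scene")
T=lambda x,y:(240+x/5-.4,165+y/5-.4)
S=lambda x,y:(255+x/5-.4,205+y/5-.4)
def show(n,a,b,z):
    P,e=tri(t,T(*a),s,S(*b));print(n,"tri",P.round(4),"gap",round(e,4),"top@z",onz(t,*T(*a),z).round(4),"scene@z",onz(s,*S(*b),z).round(4))
show("disc",(402,200),(236,230),.1945)
show("grip",(406,187),(234,203),.2195)
show("face outer top",(55,520),(648,113),.184)
show("face inner top",(147,412),(525,165),.184)
show("hinge arm end",(255,300),(397,222),.184)
g=[onz(t,*T(*p),.2195)[:2] for p in((367,128),(433,248))];d=g[1]-g[0];print("grip dir",np.degrees(np.arctan2(d[1],d[0])),np.linalg.norm(d))
im=cv2.imread("pics/top0.png");h=cv2.cvtColor(im,cv2.COLOR_BGR2HSV)
m=((h[...,0]>95)&(h[...,0]<125)&(h[...,1]>15)&(h[...,1]<80)&(h[...,2]>170)).astype(np.uint8)
n,l,st,_=cv2.connectedComponentsWithStats(m);i=1+np.argmax(st[1:,4]);print(st[i])
c=max(cv2.findContours((l==i).astype(np.uint8),0,1)[0],key=cv2.contourArea)
W=np.array([onz(t,*p[0],.1)[:2] for p in c]).astype(np.float32)*1000
r=cv2.minAreaRect(W);b=cv2.boxPoints(r);print("bar",r,b.round(0).tolist())
q=readout.read_state();print(R.from_quat(q["tcp_rot"]).as_matrix().round(3).tolist())
E
python3 m.py
```

```text
disc tri [0.6119 0.0542 0.1902] gap 0.002 top@z [0.6113 0.0533 0.1945] scene@z [0.6142 0.0566 0.1945]
grip tri [0.6122 0.0535 0.2107] gap 0.0033 top@z [0.6107 0.0521 0.2195] scene@z [0.6173 0.0583 0.2195]
face outer top tri [0.4747 0.1944 0.191 ] gap 0.0004 top@z [0.4756 0.1949 0.184 ] scene@z [0.4694 0.193  0.184 ]
face inner top tri [0.5216 0.1564 0.1867] gap 0.0034 top@z [0.5214 0.1582 0.184 ] scene@z [0.5203 0.1542 0.184 ]
hinge arm end tri [0.5706 0.1144 0.1798] gap 0.0002 top@z [0.5697 0.1143 0.184 ] scene@z [0.5734 0.1155 0.184 ]
grip dir -151.09074859381158 0.05729857286378919
[ 120  157  158   55 3858]
bar ((681.450927734375, 332.3221435546875), (364.53857421875, 61.75961685180664), 78.54647827148438) [[615.0, 160.0], [676.0, 148.0], [748.0, 505.0], [687.0, 517.0]]
[[-0.935, 0.355, -0.001], [0.355, 0.935, -0.001], [-0.0, -0.001, -1.0]]
```

step_arm --motion '[{"fingers": 1,"offset": [-0.98,-0.33,0],"rot": [0,0,0]},{"fingers": 1,"offset": [-0.98,-0.33,0],"rot": [0,0,0]},{"fingers": 1,"offset": [-0.98,-0.33,0],"rot": [0,0,0]},{"fingers": 1,"offset": [-0.98,-0.33,0],"rot": [0,0,0]},{"fingers": 1,"offset": [-0.98,-0.33,0],"rot": [0,0,0]},{"fingers": 1,"offset": [-0.98,-0.33,0],"rot": [0,0,0]},{"fingers": 1,"offset": [-0.98,-0.33,0],"rot": [0,0,0]},{"fingers": 1,"offset": [-0.98,-0.33,0],"rot": [0,0,0]},{"fingers": 1,"offset": [-0.98,-0.33,0],"rot": [0,0,0]},{"fingers": 1,"offset": [-0.98,-0.33,0],"rot": [0,0,0]},{"fingers": 1,"offset": [-0.98,-0.33,0],"rot": [0,0,0]},{"fingers": 1,"offset": [-0.98,-0.33,0],"rot": [0,0,0]}]' --squeeze 40

```text
clock: 1.1
tcp_pos: [0.4267, 0.2928, 0.2309]
tcp_rot: [0.18, 0.984, -0.0, -0.0]
wrist_force: [0.6, 0.4, 0.5]
finger_gap: 0.0
finger_force: 0.0
```

step_arm --motion '[{"fingers": 1,"offset": [-0.98,-0.33,0],"rot": [0,0,0]},{"fingers": 1,"offset": [-0.98,-0.33,0],"rot": [0,0,0]},{"fingers": 1,"offset": [-0.98,-0.33,0],"rot": [0,0,0]},{"fingers": 1,"offset": [-0.98,-0.33,0],"rot": [0,0,0]},{"fingers": 1,"offset": [-0.98,-0.33,0],"rot": [0,0,0]},{"fingers": 1,"offset": [0,0,0],"rot": [0,0,0]},{"fingers": 1,"offset": [0,0,0],"rot": [0,0,0]}]'

```text
clock: 1.68
tcp_pos: [0.5263, 0.211, 0.2304]
tcp_rot: [0.182, 0.983, -0.0, -0.001]
wrist_force: [0.2, -0.7, -0.0]
finger_gap: -0.002
finger_force: 0.0
```

step_arm --motion '[{"fingers": 1,"offset": [0,0,0.7]},{"fingers": 1,"offset": [0,0,0.8]},{"fingers": 1,"offset": [0,0,0.8]},{"fingers": 1,"offset": [0,0,0.8]},{"fingers": 1,"offset": [0,0,0.7]},{"fingers": 1,"offset": [0,0,0]},{"fingers": 1,"offset": [0,0,0]}]'

```text
invalid input at $.motion[0]: expected keys fingers, offset, rot
```

Run:
```python
from h import *
b=read_camera("scene")[165:315,275:475];a=read_camera("top")[165:315,200:400]
cv2.imwrite("pics/d1.png",np.hstack([cv2.resize(x,None,fx=2,fy=2,interpolation=2) for x in(a,b)]))
```

```text
(no output)
```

View pics/d1.png

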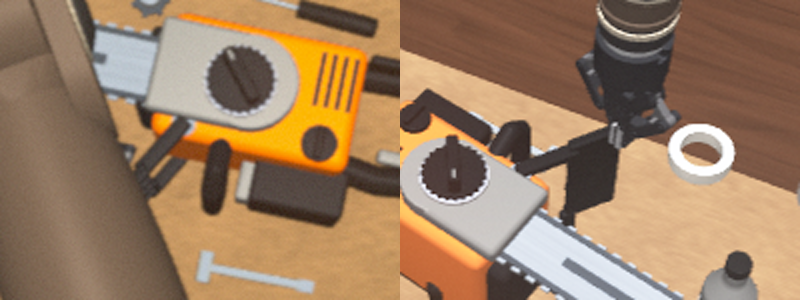

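The picture shows the closed fingers still above the bench in front of the guard, with their knuckles bulging along tool y. I'll turn the tool so the narrow side faces the guard.

Run:
```python
from h import *
q=readout.read_state();print(q["joint_pos"].round(3),q["clock"])
```

```text
[0.383 0.206 0.055 1.421 0.    0.746] 1.7833
```

step_arm --motion '[{"fingers": 1,"offset": [0,0,0],"rot": [0,0,-1]},{"fingers": 1,"offset": [0,0,0],"rot": [0,0,-1]},{"fingers": 1,"offset": [0,0,0],"rot": [0,0,-1]},{"fingers": 1,"offset": [0,0,0],"rot": [0,0,-1]},{"fingers": 1,"offset": [0,0,0],"rot": [0,0,-1]},{"fingers": 1,"offset": [0,0,0],"rot": [0,0,-1]},{"fingers": 1,"offset": [0,0,0],"rot": [0,0,-1]},{"fingers": 1,"offset": [0,0,0],"rot": [0,0,-1]},{"fingers": 1,"offset": [0,0,0],"rot": [0,0,-1]},{"fingers": 1,"offset": [0,0,0],"rot": [0,0,-1]},{"fingers": 1,"offset": [0,0,0],"rot": [0,0,-1]},{"fingers": 1,"offset": [0,0,0],"rot": [0,0,-1]}]'

```text
clock: 2.78
tcp_pos: [0.5249, 0.2129, 0.2315]
tcp_rot: [-0.339, 0.941, 0.0, -0.0]
wrist_force: [-0.2, -0.6, -0.3]
finger_gap: -0.001
finger_force: 0.0
```

step_arm --motion '[{"fingers": 1,"offset": [0,0,0],"rot": [0,0,-1]},{"fingers": 1,"offset": [0,0,0],"rot": [0,0,-1]},{"fingers": 1,"offset": [0,0,0.7],"rot": [0,0,-1]},{"fingers": 1,"offset": [0,0,0.8],"rot": [0,0,-1]},{"fingers": 1,"offset": [0,0,0.8],"rot": [0,0,0]},{"fingers": 1,"offset": [0,0,0.8],"rot": [0,0,0]},{"fingers": 1,"offset": [0,0,0.7],"rot": [0,0,0]},{"fingers": 1,"offset": [0,0,0],"rot": [0,0,0]},{"fingers": 1,"offset": [0,0,0],"rot": [0,0,0]}]'

```text
clock: 3.53
tcp_pos: [0.5246, 0.2124, 0.136]
tcp_rot: [-0.495, 0.869, 0.0, -0.001]
wrist_force: [-0.6, -0.1, 0.0]
finger_gap: -0.001
finger_force: 0.0
```

Run:
```python
from h import *
q=readout.read_state();print(q["joint_pos"].round(3),q["tcp_pos"],R.from_quat(q["tcp_rot"]).as_matrix().round(3).tolist(),q["wrist_force"])
```

```text
[ 0.385  0.22  -0.136  1.217  0.    -0.65 ] [0.52455998 0.21242224 0.13597058] [[-0.511, -0.86, -0.002], [-0.86, 0.511, -0.001], [0.001, 0.001, -1.0]] [-0.62973767 -0.12608632  0.04784634]
```

step_arm --motion '[{"fingers": 1,"offset": [0.3,0.02,0],"rot": [0,0,0]},{"fingers": 1,"offset": [0.3,0.02,0],"rot": [0,0,0]},{"fingers": 1,"offset": [0.3,0.02,0],"rot": [0,0,0]},{"fingers": 1,"offset": [0.1,0.01,0],"rot": [0,0,0]},{"fingers": 1,"offset": [0.1,0.01,0],"rot": [0,0,0]},{"fingers": 1,"offset": [0.1,0.01,0],"rot": [0,0,0]},{"fingers": 1,"offset": [0.1,0.01,0],"rot": [0,0,0]},{"fingers": 1,"offset": [0.1,0.01,0],"rot": [0,0,0]},{"fingers": 1,"offset": [0.1,0.01,0],"rot": [0,0,0]}]'

```text
clock: 4.28
tcp_pos: [0.5051, 0.1824, 0.1371]
tcp_rot: [-0.494, 0.869, 0.001, 0.002]
wrist_force: [3.9, 8.0, 2.2]
finger_gap: 0.004
finger_force: 0.0
```

step_arm --motion '[{"fingers": 1,"offset": [0.1,0.01,0],"rot": [0,0,0]},{"fingers": 1,"offset": [0.1,0.01,0],"rot": [0,0,0]},{"fingers": 1,"offset": [0.1,0.01,0],"rot": [0,0,0]},{"fingers": 1,"offset": [0.1,0.01,0],"rot": [0,0,0]}]'

```text
clock: 4.62
tcp_pos: [0.4995, 0.1754, 0.137]
tcp_rot: [-0.495, 0.869, 0.002, 0.002]
wrist_force: [4.4, 10.9, -0.9]
finger_gap: 0.0
finger_force: 0.0
```

step_arm --motion '[{"fingers": 1,"offset": [0.1,0.01,0],"rot": [0,0,0]},{"fingers": 1,"offset": [0.1,0.01,0],"rot": [0,0,0]},{"fingers": 1,"offset": [0.1,0.01,0],"rot": [0,0,0]},{"fingers": 1,"offset": [0.1,0.01,0],"rot": [0,0,0]},{"fingers": 1,"offset": [0.1,0.01,0],"rot": [0,0,0]},{"fingers": 1,"offset": [0.1,0.01,0],"rot": [0,0,0]}]'

```text
clock: 5.12
tcp_pos: [0.4888, 0.1604, 0.1361]
tcp_rot: [-0.494, 0.87, -0.0, -0.0]
wrist_force: [0.4, -0.5, -1.6]
finger_gap: -0.003
finger_force: 0.0
```

step_arm --motion '[{"fingers": 1,"offset": [0.1,0.01,0],"rot": [0,0,0]},{"fingers": 1,"offset": [0.1,0.01,0],"rot": [0,0,0]},{"fingers": 1,"offset": [0,0,0],"rot": [0,0,0]}]'

```text
clock: 5.37
tcp_pos: [0.4871, 0.1589, 0.1371]
tcp_rot: [-0.495, 0.869, 0.002, 0.002]
wrist_force: [1.8, 9.3, 2.6]
finger_gap: 0.002
finger_force: 0.0
```

step_arm --motion '[{"fingers": 1,"offset": [0.1,0,0],"rot": [0,0,0]},{"fingers": 1,"offset": [0,0,0],"rot": [0,0,0]}]'

```text
clock: 5.53
tcp_pos: [0.4867, 0.1569, 0.138]
tcp_rot: [-0.495, 0.869, 0.001, 0.003]
wrist_force: [-0.7, -0.4, 11.0]
finger_gap: -0.004
finger_force: 0.0
```

Run:
```python
from h import *
b=read_camera("scene")[165:315,275:475];a=read_camera("top")[165:315,200:400]
cv2.imwrite("pics/d2.png",np.hstack([cv2.resize(x,None,fx=2,fy=2,interpolation=2) for x in(a,b)]))
q=readout.read_state();print(q["tcp_pos"],q["wrist_force"])
```

```text
[0.48629927 0.15543936 0.13828601] [-1.93317391  3.08598975 11.2791031 ]
```

View pics/d2.png

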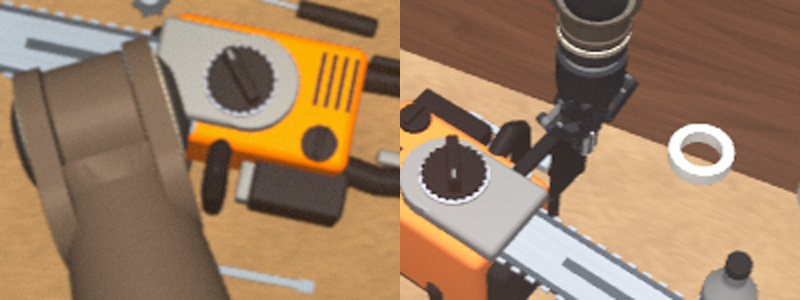

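The tool touches the guard's top (11 N upward). I'll back off and rise to look at the guard.

step_arm --motion '[{"fingers": 1,"offset": [0,0,-0.3],"rot": [0,0,0]},{"fingers": 1,"offset": [-0.3,0,-0.5],"rot": [0,0,0]},{"fingers": 1,"offset": [-0.8,0,-0.8],"rot": [0,0,0]},{"fingers": 1,"offset": [-0.8,0,-0.8],"rot": [0,0,0]},{"fingers": 1,"offset": [-0.8,0,-0.8],"rot": [0,0,0]},{"fingers": 1,"offset": [-0.8,0,-0.6],"rot": [0,0,0]},{"fingers": 1,"offset": [0,0,0],"rot": [0,0,0]}]'

```text
clock: 6.22
tcp_pos: [0.5319, 0.2324, 0.2341]
tcp_rot: [-0.495, 0.869, -0.0, 0.002]
wrist_force: [-0.2, -1.5, -0.3]
finger_gap: 0.003
finger_force: 0.0
```

Run:
```python
from h import *
b=read_camera("scene")[165:315,275:475];a=read_camera("top")[165:315,200:400]
cv2.imwrite("pics/d3.png",np.hstack([cv2.resize(x,None,fx=2,fy=2,interpolation=2) for x in(a,b)]))
q=readout.read_state();print(q["tcp_pos"],q["wrist_force"])
```

```text
[0.52983348 0.23004582 0.23122765] [-0.41345198 -0.75167029 -0.15933016]
```

View pics/d3.png

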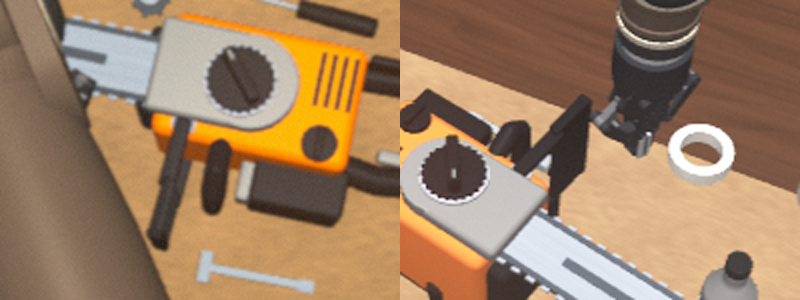

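Run:
```python
from h import *
t=camera_info("top");s=camera_info("scene")
for a in((149,239),(160,183),(183,122),(176,122)):
    P=onz(t,200+a[0]/2,165+a[1]/2,.184);d=P[:2]-[.570,.1155];print(P,np.degrees(np.arctan2(d[1],d[0])))
print(tri(t,(274.5,284.5),s,(275+588/2,165+97/2)))
```

```text
[0.44343042 0.14465261 0.184     ] 167.02934971619675
[0.50179474 0.13481618 0.184     ] 164.18752413843313
[0.56677212 0.11234709 0.184     ] -135.67317602173168
[0.56665694 0.1196845  0.184     ] 128.62190532724566
(array([0.44104449, 0.33182283, 0.38311097]), np.float64(0.4006226924879754))
```

The picture shows the guard at rest fully back: measured from the hinge, its angle went from 140° to 167°, about 0.47 rad. Next is the knob.

step_arm --motion '[{"fingers": -1,"offset": [0,0,-0.6],"rot": [0,0,0]},{"fingers": -1,"offset": [0,0,-0.6],"rot": [0,0,0]},{"fingers": -1,"offset": [0.55,-0.8,0],"rot": [0,0,0]},{"fingers": -1,"offset": [0.55,-0.8,0],"rot": [0,0,0]},{"fingers": -1,"offset": [0.55,-0.8,0],"rot": [0,0,0]},{"fingers": -1,"offset": [0.55,-0.8,0],"rot": [0,0,0]},{"fingers": -1,"offset": [0.55,-0.8,0],"rot": [0,0,0]},{"fingers": -1,"offset": [0.55,-0.8,0],"rot": [0,0,0]},{"fingers": -1,"offset": [0.55,-0.8,0],"rot": [0,0,0]},{"fingers": -1,"offset": [0.55,-0.8,0],"rot": [0,0,0]}]'

```text
clock: 7.15
tcp_pos: [0.6098, 0.0514, 0.2602]
tcp_rot: [-0.494, 0.87, 0.0, -0.001]
wrist_force: [0.4, 0.0, 0.5]
finger_gap: 0.998
finger_force: 0.0
```

step_arm --motion '[{"fingers": -1,"offset": [0,0,0],"rot": [0,0,1]},{"fingers": -1,"offset": [0,0,0],"rot": [0,0,1]},{"fingers": -1,"offset": [0,0,0],"rot": [0,0,1]},{"fingers": -1,"offset": [0,0,0],"rot": [0,0,1]},{"fingers": -1,"offset": [0,0,0],"rot": [0,0,1]},{"fingers": -1,"offset": [0,0,0],"rot": [0,0,1]},{"fingers": -1,"offset": [0,0,0],"rot": [0,0,0]},{"fingers": -1,"offset": [0,0,0],"rot": [0,0,0]}]'

```text
clock: 7.82
tcp_pos: [0.6099, 0.0528, 0.2605]
tcp_rot: [-0.253, 0.967, 0.0, -0.001]
wrist_force: [-0.0, 0.6, 0.2]
finger_gap: 0.996
finger_force: 0.0
```

Run:
```python
from h import *
ci=camera_info("wrist");im=read_camera("wrist");cv2.imwrite("pics/w1.png",im)
q=readout.read_state();Rm=R.from_quat(q["tcp_rot"]).as_matrix();print(q["tcp_pos"],Rm.round(3).tolist(),q["joint_pos"].round(3))
print("tool err to knob mm",Rm.T@(np.array([.6115,.0535,.199])-q["tcp_pos"])/.025)
# projections of knob grip top and ends into fisheye
Rc=cv2.Rodrigues(np.array(ci["rvec"]))[0]
for P in([.6115,.0535,.2195],[.6386,.0685,.2195],[.5844,.0385,.2195]):
    p=Rc@np.array(P)+np.array(ci["tvec"]).ravel();r=np.hypot(p[0],p[1]);th=np.arctan2(r,p[2])
    print(ci["cx"]+ci["fx"]*th*p[0]/r,ci["cy"]+ci["fy"]*th*p[1]/r)
```

```text
[0.61009799 0.05297939 0.26072311] [[-0.872, -0.49, -0.001], [-0.49, 0.872, -0.0], [0.001, 0.0, -1.0]] [ 0.087  0.302  0.244  1.514 -0.    -0.425]
tool err to knob mm [-0.06239434 -0.01030643  2.4688391 ]
322.2336499992167 277.71533438320614
321.89155292444974 328.07815857333594
322.6095738351796 221.1869444952879
```

View pics/w1.png

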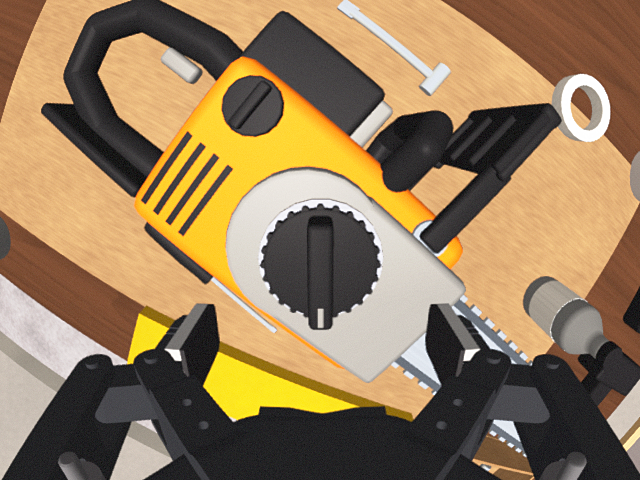

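The wrist view shows the grip bar running vertically from (319,218) to (319,328), aligned between the pads, within about 1 mm of the prediction. I'll descend and grip.

step_arm --motion '[{"fingers": -1,"offset": [-0.06,0,0.6],"rot": [0,0,0]},{"fingers": -1,"offset": [0,0,0.6],"rot": [0,0,0]},{"fingers": -1,"offset": [0,0,0.6],"rot": [0,0,0]},{"fingers": -1,"offset": [0,0,0.4],"rot": [0,0,0]},{"fingers": -1,"offset": [0,0,0.2],"rot": [0,0,0]},{"fingers": -1,"offset": [0,0,0],"rot": [0,0,0]}]'

```text
clock: 8.37
tcp_pos: [0.6114, 0.0542, 0.2]
tcp_rot: [-0.253, 0.968, 0.0, -0.001]
wrist_force: [-0.3, 0.6, -0.8]
finger_gap: 1.002
finger_force: 0.0
```

step_arm --motion '[{"fingers": 1,"offset": [0,0,0],"rot": [0,0,0]},{"fingers": 1,"offset": [0,0,0],"rot": [0,0,0]},{"fingers": 1,"offset": [0,0,0],"rot": [0,0,0]},{"fingers": 1,"offset": [0,0,0],"rot": [0,0,0]},{"fingers": 1,"offset": [0,0,0],"rot": [0,0,0]},{"fingers": 1,"offset": [0,0,0],"rot": [0,0,0]},{"fingers": 1,"offset": [0,0,0],"rot": [0,0,0]},{"fingers": 1,"offset": [0,0,0],"rot": [0,0,0]}]' --squeeze 80

```text
clock: 9.03
tcp_pos: [0.6128, 0.0536, 0.2021]
tcp_rot: [-0.252, 0.968, -0.001, 0.001]
wrist_force: [1.9, -5.1, 2.9]
finger_gap: 0.142
finger_force: 79.8
```

```bash
cat > st.py <<'E'
from h import *
q=readout.read_state();Rm=R.from_quat(q["tcp_rot"]).as_matrix();print(q["clock"],q["tcp_pos"].round(4),"yaw_y",np.degrees(np.arctan2(Rm[1,1],Rm[0,1])).round(2),"j6",q["joint_pos"][5].round(3),"tau6",q["tau"][5].round(3),"F",q["wrist_force"].round(1),"M",q["ft_torque"].round(3),q["finger_gap"].round(3),q["finger_force"].round(1))
E
python3 st.py
```

```text
Traceback (most recent call last):
  File "st.py", line 2, in <module>
    q=readout.read_state();Rm=R.from_quat(q["tcp_rot"]).as_matrix();print(q["clock"],q["tcp_pos"].round(4),"yaw_y",np.degrees(np.arctan2(Rm[1,1],Rm[0,1])).round(2),"j6",q["joint_pos"][5].round(3),"tau6",q["tau"][5].round(3),"F",q["wrist_force"].round(1),"M",q["ft_torque"].round(3),q["finger_gap"].round(3),q["finger_force"].round(1))
                                                                                                                                                                                                                                                                                          ^^^^^^^^^^^^^^^^^^^^^
AttributeError: 'float' object has no attribute 'round'
```

```bash
sed -i 's/q\["finger_gap"\].round(3),q\["finger_force"\].round(1)/round(float(q["finger_gap"]),3)/' st.py; python3 st.py
```

```text
9.0333 [0.6128 0.0536 0.2021] yaw_y 119.19 j6 -0.421 tau6 0.029 F [ 1.9 -5.1  2.9] M [-0.825 -0.286  0.053] 0.142
```

step_arm --motion '[{"fingers": 1,"offset": [0,0,0],"rot": [0,0,1]},{"fingers": 1,"offset": [0,0,0],"rot": [0,0,1]},{"fingers": 1,"offset": [0,0,0],"rot": [0,0,1]},{"fingers": 1,"offset": [0,0,0],"rot": [0,0,1]},{"fingers": 1,"offset": [0,0,0],"rot": [0,0,0]}]'

```text
clock: 9.45
tcp_pos: [0.6128, 0.0538, 0.2021]
tcp_rot: [-0.079, 0.997, -0.001, 0.001]
wrist_force: [1.5, -4.1, 5.4]
finger_gap: 0.136
finger_force: 79.9
```

```bash
python3 st.py
```

```text
9.45 [0.6128 0.0538 0.2021] yaw_y 99.06 j6 -0.07 tau6 0.771 F [ 1.5 -4.1  5.4] M [-0.829 -0.349 -0.1  ] 0.136
```

step_arm --motion '[{"fingers": 1,"offset": [0,0,0],"rot": [0,0,1]},{"fingers": 1,"offset": [0,0,0],"rot": [0,0,1]},{"fingers": 1,"offset": [0,0,0],"rot": [0,0,1]},{"fingers": 1,"offset": [0,0,0],"rot": [0,0,1]},{"fingers": 1,"offset": [0,0,0],"rot": [0,0,0]}]'

```text
clock: 9.87
tcp_pos: [0.6128, 0.054, 0.2021]
tcp_rot: [0.094, 0.996, -0.0, 0.001]
wrist_force: [3.3, -3.6, 4.8]
finger_gap: 0.142
finger_force: 80.0
```

```bash
python3 st.py
```

```text
9.8667 [0.6128 0.054  0.2021] yaw_y 79.2 j6 0.277 tau6 0.776 F [ 3.3 -3.6  4.8] M [-0.756 -0.436 -0.064] 0.142
```

step_arm --motion '[{"fingers": 1,"offset": [0,0,0],"rot": [0,0,1]},{"fingers": 1,"offset": [0,0,0],"rot": [0,0,1]},{"fingers": 1,"offset": [0,0,0],"rot": [0,0,0]}]'

```text
clock: 10.12
tcp_pos: [0.6129, 0.0541, 0.202]
tcp_rot: [0.18, 0.984, -0.0, 0.001]
wrist_force: [2.7, -3.3, 5.8]
finger_gap: 0.14
finger_force: 80.0
```

```bash
python3 st.py
```

```text
10.1167 [0.6129 0.0541 0.202 ] yaw_y 69.28 j6 0.45 tau6 0.747 F [ 2.7 -3.3  5.8] M [-0.755 -0.573  0.034] 0.14
```

step_arm --motion '[{"fingers": 1,"offset": [0,0,0],"rot": [0,0,1]},{"fingers": 1,"offset": [0,0,0],"rot": [0,0,1]},{"fingers": 1,"offset": [0,0,0],"rot": [0,0,0]}]'

```text
clock: 10.37
tcp_pos: [0.6129, 0.0542, 0.202]
tcp_rot: [0.265, 0.964, 0.0, 0.001]
wrist_force: [2.1, -3.3, 5.2]
finger_gap: 0.139
finger_force: 80.0
```

```bash
python3 st.py
```

```text
10.3667 [0.6129 0.0542 0.202 ] yaw_y 59.28 j6 0.625 tau6 0.696 F [ 2.1 -3.3  5.2] M [-0.65  -0.591 -0.107] 0.139
```

step_arm --motion '[{"fingers": 1,"offset": [0,0,0],"rot": [0,0,1]},{"fingers": 1,"offset": [0,0,0],"rot": [0,0,1]},{"fingers": 1,"offset": [0,0,0],"rot": [0,0,0]}]'

```text
clock: 10.62
tcp_pos: [0.613, 0.0542, 0.202]
tcp_rot: [0.348, 0.938, 0.0, 0.001]
wrist_force: [2.7, -3.9, 5.6]
finger_gap: 0.144
finger_force: 80.0
```

```bash
python3 st.py
```

```text
10.6167 [0.613  0.0542 0.202 ] yaw_y 49.32 j6 0.798 tau6 0.786 F [ 2.7 -3.9  5.6] M [-0.7   -0.808  0.03 ] 0.144
```

step_arm --motion '[{"fingers": 1,"offset": [0,0,0],"rot": [0,0,1]},{"fingers": 1,"offset": [0,0,0],"rot": [0,0,1]},{"fingers": 1,"offset": [0,0,0],"rot": [0,0,0]}]'

```text
clock: 10.87
tcp_pos: [0.6131, 0.0542, 0.202]
tcp_rot: [0.428, 0.904, 0.0, 0.001]
wrist_force: [3.3, -3.1, 4.7]
finger_gap: 0.14
finger_force: 80.0
```

```bash
python3 st.py
```

```text
10.8667 [0.6131 0.0542 0.202 ] yaw_y 39.31 j6 0.973 tau6 0.682 F [ 3.3 -3.1  4.7] M [-0.621 -0.757 -0.057] 0.14
```

step_arm --motion '[{"fingers": 1,"offset": [0,0,0],"rot": [0,0,1]},{"fingers": 1,"offset": [0,0,0],"rot": [0,0,1]},{"fingers": 1,"offset": [0,0,0],"rot": [0,0,0]}]'

```text
clock: 11.12
tcp_pos: [0.6132, 0.0543, 0.202]
tcp_rot: [0.505, 0.863, 0.001, 0.001]
wrist_force: [3.7, -2.9, 4.9]
finger_gap: 0.141
finger_force: 80.0
```

```bash
python3 st.py
```

```text
11.1167 [0.6132 0.0543 0.202 ] yaw_y 29.34 j6 1.147 tau6 0.765 F [ 3.7 -2.9  4.9] M [-0.615 -0.953  0.069] 0.141
```

step_arm --motion '[{"fingers": 1,"offset": [0,0,0],"rot": [0,0,1]},{"fingers": 1,"offset": [0,0,0],"rot": [0,0,1]},{"fingers": 1,"offset": [0,0,0],"rot": [0,0,0]}]'

```text
clock: 11.37
tcp_pos: [0.6133, 0.0543, 0.202]
tcp_rot: [0.578, 0.816, 0.001, 0.001]
wrist_force: [4.4, -2.5, 4.6]
finger_gap: 0.139
finger_force: 80.0
```

```bash
python3 st.py
```

```text
11.3667 [0.6133 0.0543 0.202 ] yaw_y 19.33 j6 1.322 tau6 0.684 F [ 4.4 -2.5  4.6] M [-0.582 -0.998 -0.103] 0.139
```

step_arm --motion '[{"fingers": 1,"offset": [0,0,0],"rot": [0,0,1]},{"fingers": 1,"offset": [0,0,0],"rot": [0,0,1]},{"fingers": 1,"offset": [0,0,0],"rot": [0,0,0]}]'

```text
clock: 11.62
tcp_pos: [0.6134, 0.0543, 0.202]
tcp_rot: [0.647, 0.762, 0.001, 0.001]
wrist_force: [4.6, -4.4, 5.0]
finger_gap: 0.141
finger_force: 79.9
```

```bash
python3 st.py
```

```text
11.6167 [0.6134 0.0543 0.202 ] yaw_y 9.35 j6 1.496 tau6 0.789 F [ 4.6 -4.4  5. ] M [-0.67  -1.068  0.113] 0.141
```

```bash
python3 - <<'E'
from h import *
f=lambda im:cv2.cvtColor(im,cv2.COLOR_BGR2GRAY).astype(np.float32)
mz=[]
for n,box in(("scene",(440,325,494,387)),("top",(112,148,160,192))):
    a0=f(cv2.imread(f"pics/{n}0.png"));acc=0
    for i in range(4):
        acc=acc+f(read_camera(n))/4;q=readout.read_state();mz.append((round(q["ft_torque"][2],3),round(q["tau"][5],3)))
    cv2.imwrite(f"pics/{n}_now.png",acc)
    x0,y0,x1,y1=box;A=a0[y0:y1,x0:x1];B=acc[y0:y1,x0:x1]
    w=cv2.createHanningWindow(A.shape[::-1],cv2.CV_32F);print(n,cv2.phaseCorrelate(A,B.astype(np.float32),w))
    M=np.eye(2,3,dtype=np.float32)
    print(cv2.findTransformECC(A,B.astype(np.float32),M,cv2.MOTION_TRANSLATION)[1][:,2], abs(A-B).mean())
    ci=camera_info(n);p=proj(ci,[[.71,.5,.1],[.71+.01*.199,.5+.01*.98,.1]]);print("px per mm",(p[1]-p[0])/10)
print(mz)
E
python3 st.py
```

```text
scene ((0.22710829675497024, 0.13935643835323575), 0.882423659303674)
[0.2464724  0.15850253] 2.5264337
px per mm [0.44458814 0.28688708]
top ((-0.22089668247491545, 0.30852617157027495), 1.049211326351872)
[-0.39932287 -0.10242436] 6.317235
px per mm [-0.42233686 -0.09040437]
[(np.float64(0.274), np.float64(0.479)), (np.float64(0.222), np.float64(0.332)), (np.float64(0.189), np.float64(0.238)), (np.float64(0.2), np.float64(0.226)), (np.float64(0.185), np.float64(0.226)), (np.float64(0.268), np.float64(0.227)), (np.float64(0.217), np.float64(0.227)), (np.float64(0.289), np.float64(0.228))]
12.0167 [0.6134 0.0543 0.2021] yaw_y 9.58 j6 1.492 tau6 0.228 F [ 5.5 -2.9  4.6] M [-0.658 -1.049  0.289] 0.142[ WARN:0@1.233] global loadsave.cpp:1063 imwrite_ Unsupported depth image for selected encoder is fallbacked to CV_8U.
```

```bash
cat > prof.py <<'E'
from h import *
from scipy.ndimage import map_coordinates
def prof(im,p,u,L,W=2):
    n=np.array([-u[1],u[0]]);s=np.arange(-L,L+.01,.25)
    return s,np.mean([map_coordinates(im,[(p[1]+s*u[1]+k*n[1]),(p[0]+s*u[0]+k*n[0])],order=1) for k in np.arange(-W,W+.1,.5)],0)
def shift(a,b,s):
    # sub-sample shift of profile b relative to a
    best=[(np.mean((np.interp(s-d,s,a)-b)[20:-20]**2),d) for d in np.arange(-3,3,.02)]
    return min(best)
I0={n:cv2.cvtColor(cv2.imread(f"pics/{n}0.png"),6).astype(float) for n in("scene","top")}
def run(now):
  for n,pts in(("scene",dict(slotA=(358,296),slotB=(392,318.5),tip=(485,374))),("top",dict(slotA=(252,192.5),slotB=(214,186.5),tip=(119,168)))):
    ci=camera_info(n);q=proj(ci,[[.65,.3,.1],[.65+.01*.199,.3+.01*.98,.1]]);d=(q[1]-q[0])/10;pm=np.linalg.norm(d);u=d/pm
    for k,p in pts.items():
        s,a=prof(I0[n],p,u,12);_,b=prof(now[n],p,u,12)
        e,dd=shift(a,b,s);print(n,k,"mm",round(dd/pm,2),"err",round(e**.5,1),"contrast",round(np.ptp(a)))
if __name__=="__main__": run({n:cv2.imread(f"pics/{n}_now.png",0).astype(float) for n in("scene","top")})
E
python3 prof.py
```

```text
scene slotA mm 0.74 err 1.7 contrast 101
scene slotB mm 0.95 err 1.6 contrast 95
scene tip mm 1.13 err 1.7 contrast 141
top slotA mm 1.6 err 4.7 contrast 66
top slotB mm 0.46 err 4.8 contrast 90
top tip mm 1.28 err 5.6 contrast 148
```

The bar moved out only about 0.9 mm over 1.9 rad of knob turn, so the chain is already tight and the clutch has clicked, probably twice or three times. The remaining 0.2 N m points back toward the last notch. I'll ease that off slightly and then release.

step_arm --motion '[{"fingers": 1,"offset": [0,0,0],"rot": [0,0,-0.3]},{"fingers": 1,"offset": [0,0,0],"rot": [0,0,-0.3]},{"fingers": 1,"offset": [0,0,0],"rot": [0,0,0]},{"fingers": 1,"offset": [0,0,0],"rot": [0,0,0]},{"fingers": 1,"offset": [0,0,0],"rot": [0,0,0]}]'

```text
clock: 12.43
tcp_pos: [0.6133, 0.0543, 0.202]
tcp_rot: [0.625, 0.781, 0.001, 0.001]
wrist_force: [4.3, -2.9, 5.0]
finger_gap: 0.138
finger_force: 80.4
```

```bash
python3 st.py
```

```text
12.4333 [0.6133 0.0543 0.202 ] yaw_y 12.65 j6 1.439 tau6 0.782 F [ 4.3 -2.9  5. ] M [-0.724 -1.025  0.835] 0.138
```

```bash
python3 - <<'E'
from prof import *
acc={}
for n in("scene","top"):
    acc[n]=0
    for i in range(6):
        acc[n]=acc[n]+cv2.cvtColor(read_camera(n),6).astype(float)/6
        q=readout.read_state();print(round(q["ft_torque"][2],3),round(q["tau"][5],3),round(q["joint_pos"][5],4))
run(acc)
a,b=I0["scene"],acc["scene"]
ci=camera_info("scene");d=np.array([.84,.54])
# control: static features (should read 0)
for nm,p,u in(("mat/driver",(237,313),(.8,.6)),("orange corner",(318,318),(.84,.54)),("sprocket",(319,362),(.84,.54))):
    s,x=prof(a,p,np.array(u),12);_,y=prof(b,p,np.array(u),12);print(nm,shift(x,y,s))
# many scan lines over tip and slot
r=[]
for k in range(-8,9,2):
    for c in((358,296),(392,318.5),(485,374)):
        p=(c[0]-.54*k*(.3 if c[0]<450 else 1),c[1]+.84*k*(.3 if c[0]<450 else 1));s,x=prof(a,p,d,10,.5);_,y=prof(b,p,d,10,.5)
        if np.ptp(x)>50:r.append(shift(x,y,s)[1]/.52)
print(np.round(r,2),np.median(r))
E
python3 st.py
```

```text
0.796 0.782 1.4386
0.792 0.782 1.4386
0.805 0.782 1.4386
0.756 0.782 1.4386
0.766 0.782 1.4386
0.764 0.782 1.4386
0.761 0.782 1.4386
0.796 0.782 1.4386
0.773 0.782 1.4386
0.777 0.782 1.4386
0.818 0.782 1.4386
0.815 0.782 1.4386
scene slotA mm 0.78 err 1.7 contrast 101
scene slotB mm 0.95 err 1.5 contrast 95
scene tip mm 1.13 err 1.6 contrast 141
top slotA mm 1.6 err 4.6 contrast 66
top slotB mm 0.5 err 5.0 contrast 90
top tip mm 1.23 err 5.3 contrast 148
mat/driver (np.float64(1.2182637153153733), np.float64(-3.0))
orange corner (np.float64(0.8193243512041526), np.float64(0.08000000000000274))
sprocket (np.float64(2.636364805336943), np.float64(2.6645352591003757e-15))
[0.69 0.46 0.23 0.62 0.69 0.65 0.62 0.96 1.08 0.73 1.15 1.04 0.73 1.08
 0.96 0.65 0.85 0.92 0.65 0.54 0.81 0.69 0.23 1.04 0.65 0.62] 0.6923076923076981
13.0333 [0.6133 0.0543 0.202 ] yaw_y 12.65 j6 1.439 tau6 0.782 F [ 5.4 -3.9  5.2] M [-0.732 -1.04   0.815] 0.139
```

step_arm --motion '[{"fingers": 1,"offset": [0,0,0],"rot": [0,0,-0.5]},{"fingers": 1,"offset": [0,0,0],"rot": [0,0,-0.5]},{"fingers": 1,"offset": [0,0,0],"rot": [0,0,0]},{"fingers": 1,"offset": [0,0,0],"rot": [0,0,0]},{"fingers": 1,"offset": [0,0,0],"rot": [0,0,0]}]'

```text
clock: 13.45
tcp_pos: [0.6133, 0.0543, 0.202]
tcp_rot: [0.591, 0.807, 0.001, 0.001]
wrist_force: [3.9, -1.3, 4.2]
finger_gap: 0.138
finger_force: 80.0
```

```bash
python3 st.py
```

```text
13.45 [0.6133 0.0543 0.202 ] yaw_y 17.58 j6 1.352 tau6 0.233 F [ 3.9 -1.3  4.2] M [-0.616 -1.041  0.23 ] 0.138
```

Torque eases off steadily as I turn back toward the notch, so I'll go the last 2° and release there.

step_arm --motion '[{"fingers": 1,"offset": [0,0,0],"rot": [0,0,-0.35]},{"fingers": 1,"offset": [0,0,0],"rot": [0,0,0]},{"fingers": 1,"offset": [0,0,0],"rot": [0,0,0]},{"fingers": 1,"offset": [0,0,0],"rot": [0,0,0]}]'

```text
clock: 13.78
tcp_pos: [0.6133, 0.0543, 0.202]
tcp_rot: [0.579, 0.816, 0.001, 0.001]
wrist_force: [3.7, -2.6, 4.8]
finger_gap: 0.142
finger_force: 80.0
```

```bash
python3 st.py
```

```text
13.7833 [0.6133 0.0543 0.202 ] yaw_y 19.29 j6 1.322 tau6 0.001 F [ 3.7 -2.6  4.8] M [-0.621 -0.992 -0.023] 0.142
```

Torque is now zero, so the knob is sitting in a notch. I'll release and rise.

step_arm --motion '[{"fingers": -1,"offset": [0,0,0],"rot": [0,0,0]},{"fingers": -1,"offset": [0,0,0],"rot": [0,0,0]},{"fingers": -1,"offset": [0,0,0],"rot": [0,0,0]},{"fingers": -1,"offset": [0,0,0],"rot": [0,0,0]},{"fingers": -1,"offset": [0,0,0],"rot": [0,0,0]},{"fingers": -1,"offset": [0,0,0],"rot": [0,0,0]},{"fingers": -1,"offset": [0,0,-0.5],"rot": [0,0,0]},{"fingers": -1,"offset": [0,0,-0.8],"rot": [0,0,0]},{"fingers": -1,"offset": [0,0,-0.8],"rot": [0,0,0]},{"fingers": -1,"offset": [0,0,-0.8],"rot": [0,0,0]},{"fingers": -1,"offset": [0,0,-0.5],"rot": [0,0,0]},{"fingers": -1,"offset": [0,0,0],"rot": [0,0,0]}]'

```text
clock: 14.78
tcp_pos: [0.613, 0.0545, 0.2894]
tcp_rot: [0.581, 0.814, 0.002, 0.002]
wrist_force: [2.0, 0.0, 0.5]
finger_gap: 0.994
finger_force: 0.0
```

Run:
```python
from prof import *
im=read_camera("scene");cv2.imwrite("pics/s_end.png",im);cv2.imwrite("pics/w_end.png",read_camera("wrist"))
acc={n:sum(cv2.cvtColor(read_camera(n),6).astype(float) for i in range(4))/4 for n in("scene","top")};run(acc)
w=cv2.imread("pics/w_end.png");cv2.imwrite("pics/end.png",np.hstack([cv2.resize(w,(400,300)),im[150:450,150:550]]))
```

```text
scene slotA mm 0.74 err 1.6 contrast 101
scene slotB mm 0.95 err 1.3 contrast 95
scene tip mm 1.13 err 1.5 contrast 141
top slotA mm 1.74 err 5.9 contrast 66
top slotB mm 0.37 err 6.0 contrast 90
top tip mm 1.37 err 6.5 contrast 148
```

View pics/end.png

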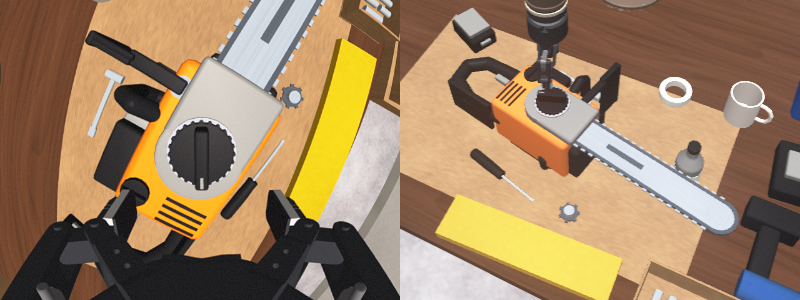

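The picture shows the knob where I left it (grip at (200,158) in the left panel), the guard back at (605,85), and the bystanders unmoved. Handing in.

```bash
python3 -c "
from rig import arm
print(arm.hand_in())"
```

```text
the job is handed in; nothing more can be done
None
```

The job is handed in, with no verdict shown: the guard is snapped fully back, and the chain is tight with the knob resting in a clutch notch two or three clicks past tight. I inferred that count from about 0.9 mm of bar travel and the torque pattern, because I didn't catch the first click as it happened; the arm is clear of the saw.

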